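# Set the running fit of a mudguard-holding rail

## Robot

A 6-joint arm with a two-finger parallel gripper is mounted at the origin on the work surface. World frame = base frame: x ahead of the robot, y to its left, z up, the work surface at z = 0. Lengths are in m, angles in rad, forces in N, time in s.
With the tool pointing down it reaches from about 0.3 to 0.775 m from the base axis. Payload 14.6 kg.
Tool frame: the origin (TCP) lies between the finger pads; the fingertips stand 14 mm ahead of it and the grasp point (between the pads) lies 5 mm behind it; z points along the fingers, y is the direction in which the jaws open and shut (so a half turn about z gives the same grasp; the last joint's range is limited). The gripper opens to 94 mm and grips with 3 to 60 N. Pads are 16 mm wide; open, the fingers measure 119 mm over their backs; the gripper's body (75 mm by 177 mm) begins 78 mm behind the grasp point.
Start: joints at [1.088, 0.3, 1.521, -0, 1.321, -0.067], TCP at [0.222, 0.503, 0.219] pointing down, gripper open.
Joint ranges: [-3.03, 3.03], [-0.79, 2.21], [0.23, 2.52], [-1.04, 4.18], [0, 3.07], [-2.55, 2.55]. Speed limits (rad/s): [2.22, 2.22, 2.57, 3.14, 3.14, 3.14].

## Interface

Orientations are given as a 3x3 rotation matrix whose columns are the frame's x, y, z axes.
In Python, from station import r gives the robot as it stands. The module is installed in compiled form; this text tells all that it offers.
- The arm moves only by the tool play_rows, never from a script. Its argument "increments" is a list of rows, each a list of 7 numbers: the closure, from 0 (fully open) to 1 (shut), then the shift along the tool's x, y, z in m, then the turn, a rotation vector about the tool's x, y, z in rad. In form: [[fingers, tx, ty, tz, rx, ry, rz], ...]. A call has 1 to 10 rows; each row is the pose to reach, as a shift and turn from the pose commanded when the call began, along the tool's axes at that moment; what a row does not reach only later rows make up. A row lasts 1/10 s, in which the tool goes at most 50 mm and 8.59 degrees, less where a joint would pass 70% of its speed; a pose out of reach is approached as far as the arm can. A call with a gripper value outside its range is refused whole. The fingers move at their own pace and stop on an object; "newtons" is the grip in N (left out, the last holds). Time passes only in rows, so rows that repeat a pose let the fingers close. It gives the time, the measured TCP pose, the force and the opening at its end, in the units of the state.
- r.read_state(): the state, without advancing time (a new reading comes with each control period).
- r.read_camera(name): name is "side" or "top"; returns the picture (384x512x3 uint8, red, green, blue); there is no depth.
- r.calibration(name): a dict with "fx", "fy", "cx", "cy" (pixels), "position" and "rotation" of the camera in the world. Camera axes: x right, y down, z forward; pixel columns grow to the right and rows downward; lengths in m; the calibration is good to about 2 mm. A picture is of the moment at which its call begins. calibration takes no time and is no camera call.
- r.hand_in(): hands the job in, once; it reports no verdict.
The state is a dict: "time_s": time; "qpos": joint angles; "joint_velocities": joint speeds; "effort": joint torques, N m; "tcp_pos": TCP position; "tool_rot": TCP orientation; "wrist_force": force on the tool from outside, world axes, zero at the start; "wrist_torque": the same for the moment, N m; "gripper_width": finger opening in m.
Only numpy, scipy, OpenCV 4.12 (cv2) and the standard library are available. Lean on these libraries where they do the work, as an engineer would, in place of code of your own. Each camera call takes 0.05 s, during which the arm holds its last target.

## Task

On the mudguard-holding rail, slide the carriage along to the stop block, and then tighten its thumbscrew clockwise until it seats. Then back the thumbscrew off a quarter turn and finish while still holding it there between the fingers, ready for its lock nut to be set, with the carriage still up against the stop. Do not disturb the tape roll, the paint jar or the sanding block.

Things in the scene. Friction and masses are not known exactly. Their poses are not given: they have to be found in the camera images.
- fixture: Mudguard-holding rail, fixed to the bench; place and yaw vary. Base plate 90 x 480 mm; rail 50 mm wide, top 30 mm above the bench. Origin on the bench under its middle; y along the rail, z up. The carriage slides on the y < 0 part; stop block y -5 to +17 mm, 66 mm wide, top at 48 mm; grey arched mudguard on posts, 120 mm wide, y 40 to 240 mm, crown 117 mm above the bench.
- stop_face (a point): Middle of the top edge of the stop block's face that looks along the fixture's -y towards the carriage; 48 mm above the bench. Axes as the fixture's.
- carriage_top (a point): Centre of the carriage's top, 70 mm above the bench, on the thumbscrew's axis. The carriage is a grey block, 84 mm across the rail, 70 mm along it (35 mm either side of this point), from about 30 to 70 mm above the bench. A 10 mm rod with an 18 mm rubber tip reaches 56 mm out of its end towards the mudguard, over the stop block. Axes as the fixture's.
- carriage_slide (a joint): Travel of the carriage along the fixture's +y, in m: 0 at the end away from the mudguard, 0.12 with its end face hard against the stop block. Starts at 0 to 0.05. It takes about 4 N to slide and stays where it is left, whatever the thumbscrew's setting. It may be pushed on its end face or drawn along by the thumbscrew.
- thumbscrew: Steel thumbscrew upright on the carriage: flat spade head 40 mm long (x), 9 mm thick (y), 28 mm high, 85 to 113 mm above the bench. Origin on its axis at the head's underside, z up. Under it a fixed lock nut 24 mm across, top at 76 mm. It turns in place, without rising. Seated, its length lies across the rail (x along the fixture's x); a quarter turn back, along the rail.
- screw_grip (a point): On the thumbscrew's axis, 103 mm above the bench, 18 mm above the head's underside: the height to pinch it across its 9 mm thickness. Axes as the thumbscrew's.
- screw_turn (a joint): How far the thumbscrew is backed off from its seat, in rad: 0 seated (a hard stop), growing anticlockwise seen from above; it can be backed off to 6.28. Right-hand thread: clockwise seen from above tightens. Starts at 1.95 to 4.2. Friction about 0.06 N m; it stays where it is left.
- tape_roll: Bystander: loose roll of masking tape lying flat, 96 mm across, 24 mm high; origin at the centre of its underside.
- paint_jar: Bystander: loose glass jar with a steel cap, 60 mm across, 70 mm high; origin at the centre of its underside.
- sanding_block: Bystander: loose cork sanding block 100 x 60 x 32 mm; origin at the centre of its underside.

How it is judged:
On the way, in this order (a step that is already met when the one before it is completed fails the run):
1. the carriage is against the stop block (value of joint carriage_slide above 0.116 m), for 0.1 s.
2. with the carriage at the stop, the thumbscrew is seated (value of joint carriage_slide above 0.116 m and value of joint screw_turn below 0.1 rad), for 0.1 s.
At the end, for the whole second after the job is handed in: The carriage is within 4 mm of the stop, the thumbscrew is backed off 1.57 rad (within 0.3 rad) from its seat, and it is still held between the fingers (contact force over 2 N, grasp point within 35 mm of the head's pinch point), all through the last second (value of joint carriage_slide above 0.116 m and value of joint screw_turn between 1.27 and 1.87 rad and contact force between the fingers and thumbscrew above 2 N and distance between the grasp point and screw_grip below 0.035 m); the arm keeps its last pose, push and grip.
It fails at once if the tape roll is moved more than 25 mm or tipped (distance of tape_roll from where it was at the start of the episode above 0.025 m or angle between tape_roll's own z axis and vertical above 0.35 rad).
It fails at once if the paint jar is moved more than 25 mm or tipped (distance of paint_jar from where it was at the start of the episode above 0.025 m or angle between paint_jar's own z axis and vertical above 0.35 rad).
It fails at once if the sanding block is moved more than 25 mm or tipped (distance of sanding_block from where it was at the start of the episode above 0.025 m or angle between sanding_block's own z axis and vertical above 0.35 rad).
It also fails if it takes over 58 s, if anything falls off the work surface, if the arm or the gripper's body presses on something with over 40 N, if the wrist force passes 120 N, or if a joint passes its speed limit or range.

## Working session

There is one attempt and no reset: what is moved stays moved. The work goes in short steps, Python scripts to look and compute and a tool call to move; the robot and the scene stay as the last step left them, time stands still between calls to the robot, and variables do not carry over. Pictures are saved under pics/ and viewed, and the job is handed in when it is done.

Besides the shell and the picture viewer there is one more tool, called as name([rows], argument=value, ...), one row to a line, values as JSON. play_rows: Moves the arm, as the interface text tells. Its arguments: {"type":"object","properties":{"increments":{"type":"array","items":{"type":"array","items":{"type":"number"}}},"newtons":{"type":"number"}},"required":["increments"]}

```bash
mkdir -p pics; python3 - <<'E'
from station import r
import cv2,numpy as np
np.set_printoptions(precision=4,suppress=True)
for n in("top","side"):
    cv2.imwrite(f"pics/{n}0.png",r.read_camera(n)[:,:,::-1]); print(r.calibration(n))
s=r.read_state()
print(s)
E
```

```text
{'fx': 399.3117792066111, 'fy': 399.3117792066111, 'cx': 259.955506002768, 'cy': 189.65265535813558, 'position': array([0.3912, 0.0428, 0.9112]), 'rotation': array([[ 0.0266, -0.9761,  0.2158],
       [-0.9996, -0.0275, -0.001 ],
       [ 0.007 , -0.2157, -0.9764]])}
{'fx': 471.1056984040118, 'fy': 471.1056984040118, 'cx': 253.21783701339388, 'cy': 189.78703150035838, 'position': array([0.3944, 0.7968, 0.6519]), 'rotation': array([[-0.9745, -0.1336,  0.1804],
       [-0.2245,  0.569 , -0.7911],
       [ 0.0031, -0.8114, -0.5844]])}
{'time_s': 0.1, 'qpos': array([ 1.0884,  0.3004,  1.5215,  0.    ,  1.3207, -0.0666]), 'joint_velocities': array([-0.0004,  0.    , -0.0028, -0.0005,  0.0014, -0.0005]), 'effort': array([  0.003 , -53.2645, -35.3283,   0.071 ,   0.0235,  -0.0001]), 'tcp_pos': array([0.2221, 0.5029, 0.219 ]), 'tool_rot': array([[-0.9148,  0.404 , -0.0005],
       [ 0.404 ,  0.9148, -0.0009],
       [ 0.0001, -0.001 , -1.    ]]), 'wrist_force': array([-0.7322, -0.3907,  0.7293]), 'wrist_torque': array([ 0.0035,  0.0252, -0.0445]), 'gripper_width': 0.09398492349134425}
```

View pics/top0.png

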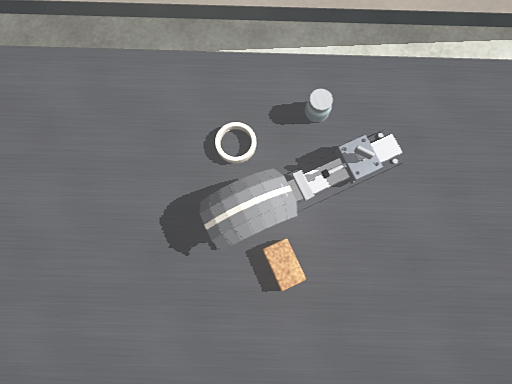

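View pics/side0.png

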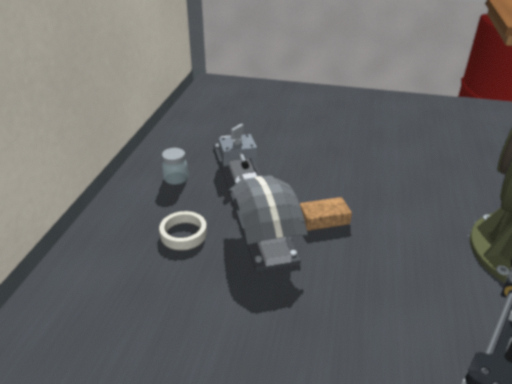

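```bash
python3 - <<'E'
import cv2
a=cv2.imread("pics/top0.png")[120:220,280:413];cv2.imwrite("pics/ztop.png",cv2.resize(a,None,fx=6,fy=6,interpolation=cv2.INTER_CUBIC))
a=cv2.imread("pics/side0.png")[115:195,200:300];cv2.imwrite("pics/zside.png",cv2.resize(a,None,fx=7,fy=7,interpolation=cv2.INTER_CUBIC))
E
```

```text
(no output)
```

View pics/ztop.png

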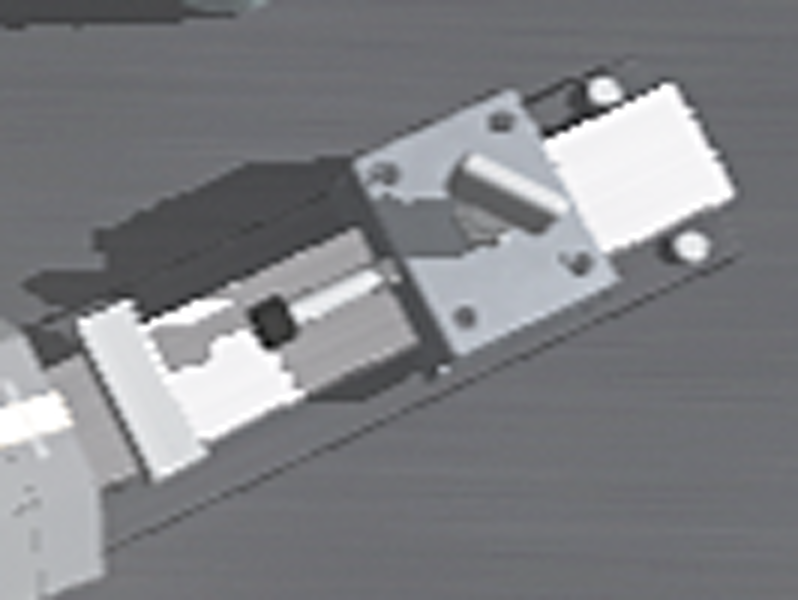

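View pics/zside.png

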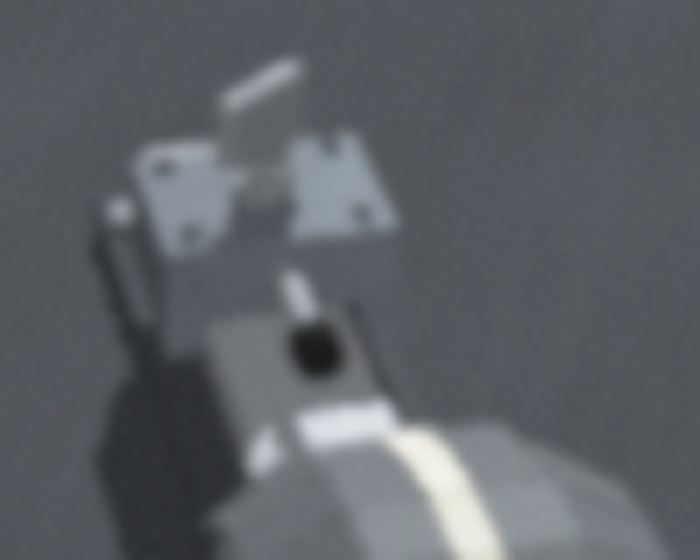

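```bash
cat > h.py <<'E'
import numpy as np,cv2
from station import r
np.set_printoptions(precision=4,suppress=True)
def ray(n,uv,z):
    c=r.calibration(n);d=c["rotation"]@np.array([(uv[0]-c["cx"])/c["fx"],(uv[1]-c["cy"])/c["fy"],1])
    return c["position"]+d*(z-c["position"][2])/d[2]
def proj(n,p):
    c=r.calibration(n);q=c["rotation"].T@(np.array(p)-c["position"]);return np.array([c["fx"]*q[0]/q[2]+c["cx"],c["fy"]*q[1]/q[2]+c["cy"]])
def zt(uv,z): return ray("top",((uv[0]+.5)/6-.5+280,(uv[1]+.5)/6-.5+120),z)
def zs(uv,z): return ray("side",((uv[0]+.5)/7-.5+200,(uv[1]+.5)/7-.5+115),z)
E
python3 - <<'E'
from h import *
C=[zt(p,.07) for p in[(352,160),(515,92),(618,282),(455,355)]];print(np.array(C),np.mean(C,0))
a=C[0]-C[1]+C[3]-C[2];print("along",np.linalg.norm(a)/2,np.degrees(np.arctan2(a[1],a[0])))
a=C[1]-C[2]+C[0]-C[3];print("cross",np.linalg.norm(a)/2,np.degrees(np.arctan2(a[1],a[0])))
S=[zt(p,.048) for p in[(80,320),(132,300),(208,455),(155,482)]];print(np.array(S), (S[1]+S[2])/2)
a=S[1]-S[2];print("stop",np.linalg.norm(a),np.degrees(np.arctan2(a[1],a[0])))
H=[zt(p,.113) for p in[(470,157),(562,210)]];print(H,np.mean(H,0)); a=H[0]-H[1];print(np.linalg.norm(a),np.degrees(np.arctan2(a[1],a[0])))
D=[zs(p,.07) for p in[(135,158),(352,132),(400,228),(170,255)]];print("side",np.array(D),np.mean(D,0))
H=[zs(p,.113) for p in[(225,102),(298,66)]];print(H,np.mean(H,0)); a=H[0]-H[1];print(np.linalg.norm(a),np.degrees(np.arctan2(a[1],a[0])))
# rails: white end and rail edges z=.03
R=[zt(p,.03) for p in[(678,84),(737,190)]];print("railend",R,np.mean(R,0))
for n,p,z in (("jar",(319,98),.07),("tape",(236,143),.024),("sand",(285,264),.032)):print(n,ray("top",p,z))
E
```

```text
[[ 0.6803 -0.1287  0.07  ]
 [ 0.7086 -0.1898  0.07  ]
 [ 0.6364 -0.2252  0.07  ]
 [ 0.6072 -0.1649  0.07  ]] [ 0.6581 -0.1771  0.07  ]
along 0.06711322329827904 115.34966038552193
cross 0.0810289369153927 26.231195310740958
[[ 0.6223 -0.0308  0.048 ]
 [ 0.6306 -0.0501  0.048 ]
 [ 0.5723 -0.0783  0.048 ]
 [ 0.5616 -0.0588  0.048 ]] [ 0.6015 -0.0642  0.048 ]
stop 0.06479014470856488 25.83643216274911
[array([ 0.6679, -0.1613,  0.113 ]), array([ 0.6494, -0.193 ,  0.113 ])] [ 0.6586 -0.1772  0.113 ]
0.03661940090250584 59.68023913389542
side [[ 0.7082 -0.1907  0.07  ]
 [ 0.6371 -0.2271  0.07  ]
 [ 0.6054 -0.1647  0.07  ]
 [ 0.6777 -0.1291  0.07  ]] [ 0.6571 -0.1779  0.07  ]
[array([ 0.6661, -0.1619,  0.113 ]), array([ 0.6482, -0.1928,  0.113 ])] [ 0.6572 -0.1773  0.113 ]
0.03572630530542827 60.017737024808014
railend [array([ 0.7289, -0.2645,  0.03  ]), array([ 0.6862, -0.2854,  0.03  ])] [ 0.7076 -0.275   0.03  ]
jar [ 0.7944 -0.0867  0.07  ]
tape [0.6972 0.1007 0.024 ]
sand [ 0.4221 -0.0168  0.032 ]
```

play_rows([
  [0,-0.02,-0.013,0,0,0,0.05],
  [0,-0.05,-0.033,0,0,0,0.13],
  [0,-0.085,-0.057,0,0,0,0.22],
  [0,-0.12,-0.08,0,0,0,0.31],
  [0,-0.155,-0.103,0,0,0,0.4],
  [0,-0.19,-0.126,0,0,0,0.49],
  [0,-0.225,-0.149,0,0,0,0.58],
  [0,-0.26,-0.172,0,0,0,0.67],
  [0,-0.295,-0.195,0,0,0,0.76],
  [0,-0.33,-0.218,0,0,0,0.85],
], newtons=40)

```text
time_s: 1.1
tcp_pos: [0.4365, 0.1688, 0.2194]
tool_rot: [[-0.297, 0.955, -0.0], [0.955, 0.297, -0.0], [-0.0, -0.0, -1.0]]
wrist_force: [0.4, 0.1, -0.6]
gripper_width: 0.0943
```

play_rows([
  [0,-0.04,0.011,0,0,0,0.09],
  [0,-0.085,0.023,0,0,0,0.18],
  [0,-0.13,0.036,0,0,0,0.27],
  [0,-0.175,0.048,0,0,0,0.37],
  [0,-0.22,0.06,0,0,0,0.46],
  [0,-0.265,0.073,0,0,0,0.55],
  [0,-0.31,0.085,0,0,0,0.64],
  [0,-0.35,0.096,0,0,0,0.73],
  [0,-0.385,0.105,0,0,0,0.8],
  [0,-0.398,0.109,0,0,0,0.829],
])

```text
time_s: 2.1
tcp_pos: [0.66, -0.1794, 0.2181]
tool_rot: [[0.505, 0.863, -0.001], [0.863, -0.505, 0.0], [-0.001, -0.001, -1.0]]
wrist_force: [-0.4, 0.8, -0.0]
gripper_width: 0.0938
```

```bash
python3 - <<'E'
from h import *
s=r.read_state();print(s["qpos"],s["tcp_pos"],s["tool_rot"])
R=s["tool_rot"];print("need",R.T@(np.array([.658,-.1775,.098])-s["tcp_pos"]),np.degrees(np.arctan2(R[1,1],R[0,1])))
E
```

```text
[-0.3188  0.6123  1.0772 -0.0003  1.4535  0.2102] [ 0.66   -0.1794  0.2181] [[ 0.5047  0.8633 -0.0014]
 [ 0.8633 -0.5047  0.0001]
 [-0.0006 -0.0013 -1.    ]]
need [ 0.0007 -0.0025  0.1201] -30.308484292754933
```

play_rows([
  [0.2,0,-0.001,0.02,0,0,0],
  [0.2,0.0005,-0.002,0.045,0,0,0],
  [0.2,0.0005,-0.002,0.07,0,0,0],
  [0.2,0.0005,-0.002,0.09,0,0,0],
  [0.2,0.0005,-0.002,0.105,0,0,0],
  [0.2,0.0005,-0.002,0.115,0,0,0],
  [0.2,0.0005,-0.002,0.12,0,0,0],
  [0.2,0.0005,-0.002,0.12,0,0,0],
])

```text
time_s: 2.9
tcp_pos: [0.658, -0.175, 0.0993]
tool_rot: [[0.5, 0.866, -0.0], [0.866, -0.5, 0.0], [-0.0, -0.0, -1.0]]
wrist_force: [-0.6, 0.0, 0.4]
gripper_width: 0.0753
```

```bash
python3 - <<'E'
from h import *
s=r.read_state();print(s["qpos"],s["tcp_pos"],s["wrist_force"],s["gripper_width"])
R=s["tool_rot"];print("need",R.T@(np.array([.658,-.1775,.098])-s["tcp_pos"]),np.degrees(np.arctan2(R[1,1],R[0,1])))
for n in("top","side"):
    u,v=proj(n,s["tcp_pos"]).astype(int);a=r.read_camera(n)[v-50:v+50,u-65:u+65,::-1];cv2.imwrite(f"pics/{n}1.png",cv2.resize(a,None,fx=5,fy=5,interpolation=cv2.INTER_CUBIC))
E
```

```text
[-0.3138  0.6985  1.218  -0.      1.2253  0.2102] [ 0.658  -0.175   0.0993] [-0.5924  0.0196  0.4044] 0.07531444104195602
need [-0.0021  0.0012  0.0013] -30.02270928543025
```

View pics/side1.png

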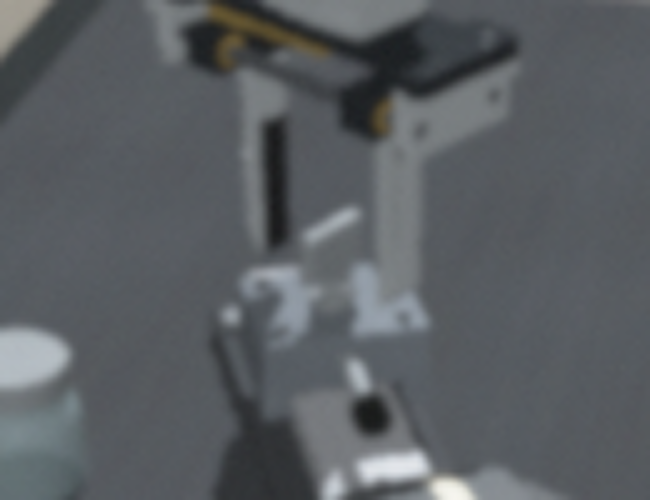

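The fingers straddle the spade head (about pixel 330,225 in the crop), aligned with it. I'll close now.

play_rows([
  [0.5,-0.002,0.001,0.001,0,0,0],
  [1,-0.002,0.001,0.001,0,0,0],
  [1,-0.002,0.001,0.001,0,0,0],
  [1,-0.002,0.001,0.001,0,0,0],
  [1,-0.002,0.001,0.001,0,0,0],
  [1,-0.002,0.001,0.001,0,0,0],
  [1,-0.002,0.001,0.001,0,0,0],
], newtons=40)

```text
time_s: 3.7
tcp_pos: [0.6578, -0.1773, 0.0985]
tool_rot: [[0.5, 0.866, -0.0], [0.866, -0.5, -0.0], [-0.0, -0.0, -1.0]]
wrist_force: [-0.0, 0.3, -0.5]
gripper_width: 0.0225
```

```bash
python3 - <<'E'
from h import *
s=r.read_state();print(s["qpos"],s["tcp_pos"],s["wrist_force"],s["wrist_torque"],s["gripper_width"])
R=s["tool_rot"];d=np.array([-np.sin(np.radians(26.3)),np.cos(np.radians(26.3)),0]);print("y_f in tool",R.T@d,np.degrees(np.arctan2(R[1,1],R[0,1])))
print("dist",(np.array([.6015,-.0642,0])-s["tcp_pos"])@d-.035)
E
```

```text
[-0.3169  0.7002  1.2172 -0.      1.2242  0.207 ] [ 0.6578 -0.1773  0.0985] [-0.0351  0.3473 -0.5062] [-0.0581  0.0946  0.0197] 0.0224811330673712
y_f in tool [ 0.5545 -0.8322 -0.    ] -30.021342670741113
dist 0.09132199376660347
```

play_rows([
  [1,0,0,0,0,0,0],
  [1,0,0,0,0,0,0],
  [1,0,0,0,0,0,0],
  [1,0,0,0,0,0,0],
])

```text
time_s: 4.1
tcp_pos: [0.6577, -0.1772, 0.0984]
tool_rot: [[0.5, 0.866, -0.0], [0.866, -0.5, 0.0], [-0.0, -0.0, -1.0]]
wrist_force: [-3.7, -0.1, 1.7]
gripper_width: 0.0083
```

play_rows([
  [1,0.0028,-0.0042,0,0,0,0],
  [1,0.0072,-0.0108,0,0,0,0],
  [1,0.0122,-0.0183,0,0,0,0],
  [1,0.0177,-0.0266,0,0,0,0],
  [1,0.0233,-0.035,0,0,0,0],
  [1,0.0288,-0.0433,0,0,0,0],
  [1,0.0344,-0.0516,0,0,0,0],
  [1,0.0388,-0.0583,0,0,0,0],
  [1,0.0421,-0.0632,0,0,0,0],
  [1,0.0444,-0.0666,0,0,0,0],
])

```text
time_s: 5.1
tcp_pos: [0.6218, -0.1057, 0.0984]
tool_rot: [[0.5, 0.866, -0.001], [0.866, -0.5, -0.001], [-0.001, 0.0, -1.0]]
wrist_force: [-2.6, -6.5, 0.4]
gripper_width: 0.009
```

```bash
python3 - <<'E'
from h import *
s=r.read_state();print(s["qpos"],s["tcp_pos"],s["wrist_force"],s["wrist_torque"],s["gripper_width"])
d=np.array([-np.sin(np.radians(26.3)),np.cos(np.radians(26.3)),0]);
print("dist",(np.array([.6015,-.0642,0])-s["tcp_pos"])@d-.035)
for n in("top","side"):
    u,v=proj(n,s["tcp_pos"]).astype(int);a=r.read_camera(n)[v-50:v+50,u-65:u+65,::-1];cv2.imwrite(f"pics/{n}2.png",cv2.resize(a,None,fx=5,fy=5,interpolation=cv2.INTER_CUBIC))
E
```

```text
[-0.2259  0.5924  1.394  -0.0014  1.1556  0.2987] [ 0.6218 -0.1057  0.0984] [-2.5843 -6.4841  0.351 ] [-1.1756  0.5385  0.0099] 0.008990862556915358
dist 0.011162822099708668
```

View pics/side2.png

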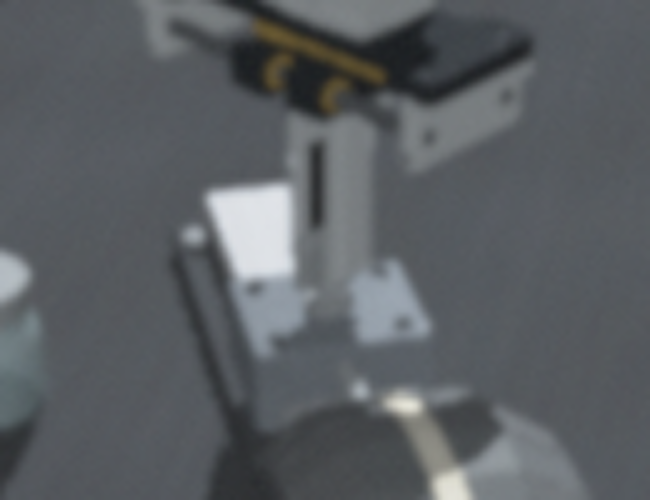

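The carriage follows the screw with about 11 mm still to go. I'll make the last stretch slowly.

play_rows([
  [1,0.0011,-0.0017,0,0,0,0],
  [1,0.0022,-0.0033,0,0,0,0],
  [1,0.0033,-0.005,0,0,0,0],
  [1,0.0044,-0.0067,0,0,0,0],
  [1,0.005,-0.0075,0,0,0,0],
  [1,0.0055,-0.0083,0,0,0,0],
  [1,0.006,-0.0092,0,0,0,0],
  [1,0.0065,-0.0098,0,0,0,0],
])

```text
time_s: 6.0
tcp_pos: [0.6167, -0.0954, 0.0984]
tool_rot: [[0.5, 0.866, -0.001], [0.866, -0.5, -0.001], [-0.001, 0.0, -1.0]]
wrist_force: [-2.7, -6.2, -0.8]
gripper_width: 0.0087
```

```bash
python3 - <<'E'
from h import *
s=r.read_state();print(s["tcp_pos"],s["wrist_force"],s["gripper_width"])
d=np.array([-np.sin(np.radians(26.3)),np.cos(np.radians(26.3)),0]);
print("dist",(np.array([.6015,-.0642,0])-s["tcp_pos"])@d-.035, s["wrist_force"]@d)
E
```

```text
[ 0.6167 -0.0954  0.0984] [-2.7392 -6.2404 -0.8157] 0.008677419724954118
dist -0.0002921611643073932 -4.380798947344201
```

play_rows([
  [1,0.0006,-0.0008,0,0,0,0],
  [1,0.0011,-0.0017,0,0,0,0],
  [1,0.0014,-0.0021,0,0,0,0],
  [1,0.0017,-0.0025,0,0,0,0],
  [1,0.0017,-0.0025,0,0,0,0],
])

```text
time_s: 6.5
tcp_pos: [0.6161, -0.0944, 0.0985]
tool_rot: [[0.501, 0.865, 0.002], [0.865, -0.501, -0.004], [-0.002, 0.003, -1.0]]
wrist_force: [4.0, -15.1, -5.0]
gripper_width: 0.0085
```

```bash
python3 - <<'E'
from h import *
s=r.read_state();print(s["tcp_pos"],s["wrist_force"],s["gripper_width"])
d=np.array([-np.sin(np.radians(26.3)),np.cos(np.radians(26.3)),0]);
print("dist",(np.array([.6015,-.0642,0])-s["tcp_pos"])@d-.035, s["wrist_force"]@d)
E
```

```text
[ 0.6161 -0.0944  0.0985] [  3.9921 -15.0642  -4.9787] 0.008510080798629568
dist -0.0014613004222629317 -15.273637278432538
```

At the stop: the force rose to 15 N and motion stalled. Next is clockwise turning, +rz because the tool points down.

play_rows([
  [1,0,0,0,0,0,0.06],
  [1,0,0,0,0,0,0.16],
  [1,0,0,0,0,0,0.26],
  [1,0,0,0,0,0,0.36],
  [1,0,0,0,0,0,0.46],
  [1,0,0,0,0,0,0.56],
  [1,0,0,0,0,0,0.66],
  [1,0,0,0,0,0,0.76],
  [1,0,0,0,0,0,0.86],
  [1,0,0,0,0,0,0.95],
])

```text
time_s: 7.5
tcp_pos: [0.6152, -0.093, 0.0984]
tool_rot: [[0.996, 0.092, -0.001], [0.092, -0.996, -0.001], [-0.001, 0.001, -1.0]]
wrist_force: [-3.9, -6.3, 0.2]
gripper_width: 0.0087
```

```bash
cat > st.py <<'E'
from h import *
s=r.read_state();R=s["tool_rot"];print(s["qpos"],s["tcp_pos"],s["wrist_force"],s["wrist_torque"],s["gripper_width"])
d=np.array([-np.sin(np.radians(26.3)),np.cos(np.radians(26.3)),0]);
print("dist",(np.array([.6015,-.0642,0])-s["tcp_pos"])@d-.035, s["wrist_force"]@d,"yawy",np.degrees(np.arctan2(R[1,1],R[0,1])),"y_f in tool",R.T@d)
E
python3 st.py
```

```text
[-0.2082  0.5751  1.4216 -0.0017  1.1456  1.2708] [ 0.6152 -0.093   0.0984] [-3.9247 -6.2758  0.1899] [-1.2831  0.9647  0.0465] 0.008712256818119612
dist -0.0030930910533626815 -3.887225622116549 yawy -84.70546860529947 y_f in tool [-0.3585 -0.9335 -0.0008]
```

```bash
python3 - <<'E'
from h import *
s=r.read_state()
for n in("top","side"):
    u,v=proj(n,s["tcp_pos"]).astype(int);a=r.read_camera(n)[v-35:v+45,u-50:u+50,::-1];cv2.imwrite(f"pics/{n}3.png",cv2.resize(a,None,fx=7,fy=7,interpolation=cv2.INTER_CUBIC))
E
```

```text
(no output)
```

View pics/side3.png

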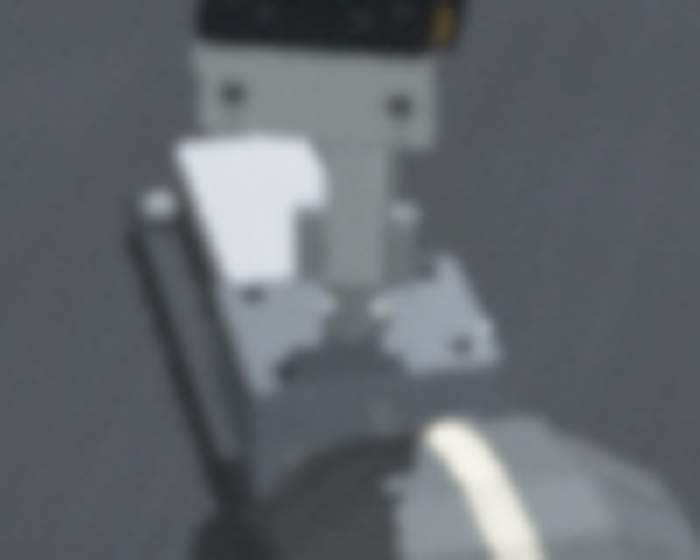

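View pics/top3.png

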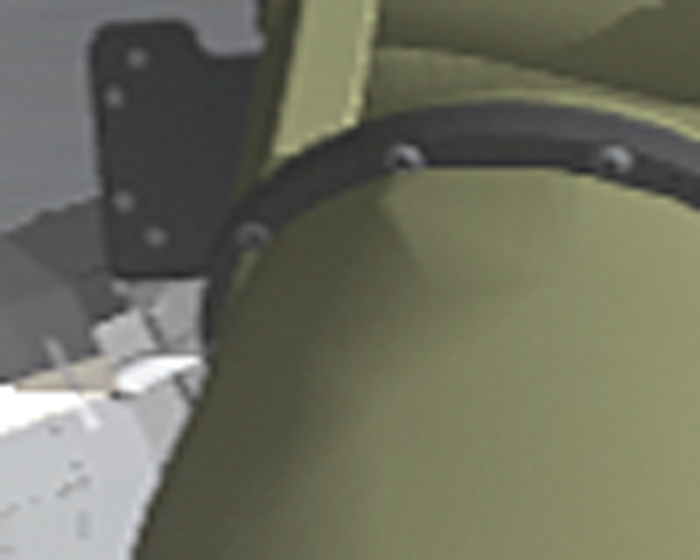

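```bash
python3 - <<'E'
from h import *
s=r.read_state()
d=np.array([-np.sin(np.radians(26.3)),np.cos(np.radians(26.3)),0]);x=np.array([d[1],-d[0],0])
def P(n,p,z):
    u,v=proj(n,s["tcp_pos"]).astype(int); return ray(n,((p[0]+.5)/7-.5+u-50,(p[1]+.5)/7-.5+v-35),z)
f=np.array([.6015,-.0642,0])
def q(a): e=a-f; return e@x*1e3,e@d*1e3
for p in[(260,390),(500,355),(440,258),(225,290)]:print(q(P("side",p,.07)))
for p in[(150,325),(190,385)]:print("top",q(P("top",p,.048)),q(P("top",p,.07)))
print(q(s["tcp_pos"]))
E
```

```text
(np.float64(38.32324572563147), np.float64(-1.7996259223154947))
(np.float64(-41.499564135270255), np.float64(-4.37482121434403))
(np.float64(-36.91003715378937), np.float64(-67.5431874687181))
(np.float64(37.954826681679194), np.float64(-63.77918160611418))
top (np.float64(14.809069992701637), np.float64(24.625633783253203)) (np.float64(10.83432835216069), np.float64(28.81814175880254))
top (np.float64(-8.068942314410776), np.float64(21.63876326515462)) (np.float64(-11.4605933979954), np.float64(25.907397434298684))
(np.float64(-0.47340573368128136), np.float64(-31.89623853632996))
```

play_rows([
  [1,-0.0004,-0.0009,0,0,0,0],
  [1,-0.0007,-0.0019,0,0,0,0],
  [1,-0.0011,-0.0028,0,0,0,0],
  [1,-0.0011,-0.0028,0,0,0,0],
])

```text
time_s: 8.0
tcp_pos: [0.6149, -0.0927, 0.0985]
tool_rot: [[0.995, 0.095, 0.003], [0.095, -0.995, -0.005], [0.002, 0.005, -1.0]]
wrist_force: [6.8, -22.8, -7.0]
gripper_width: 0.0088
```

```bash
python3 st.py
```

```text
[-0.2066  0.5721  1.4261 -0.005   1.1398  1.2707] [ 0.6149 -0.0927  0.0985] [  6.7864 -22.7895  -7.    ] [-4.3364 -0.9572 -0.1114] 0.008811253188965763
dist -0.003519294005002699 -23.43736197964911 yawy -84.52265711515669 y_f in tool [-0.3555 -0.9347 -0.0058]
```

play_rows([
  [1,0.0004,0.0014,0,0,0,0.06],
  [1,0.0004,0.0014,0,0,0,0.16],
  [1,0.0004,0.0014,0,0,0,0.26],
  [1,0.0004,0.0014,0,0,0,0.36],
  [1,0.0004,0.0014,0,0,0,0.46],
  [1,0.0004,0.0014,0,0,0,0.56],
  [1,0.0004,0.0014,0,0,0,0.66],
  [1,0.0004,0.0014,0,0,0,0.76],
  [1,0.0004,0.0014,0,0,0,0.86],
  [1,0.0004,0.0014,0,0,0,0.95],
])

```text
time_s: 9.0
tcp_pos: [0.6156, -0.0912, 0.0985]
tool_rot: [[0.654, -0.756, 0.002], [-0.756, -0.654, -0.001], [0.002, -0.001, -1.0]]
wrist_force: [7.3, -4.8, -5.5]
gripper_width: 0.0087
```

```bash
python3 st.py;  python3 - <<'E'
from h import *
s=r.read_state()
for n in("top","side"):
    u,v=proj(n,s["tcp_pos"]).astype(int);a=r.read_camera(n)[v-35:v+45,u-50:u+50,::-1];cv2.imwrite(f"pics/{n}4.png",cv2.resize(a,None,fx=7,fy=7,interpolation=cv2.INTER_CUBIC))
E
```

```text
[-0.2057  0.5735  1.424  -0.0005  1.1416  2.2226] [ 0.6156 -0.0912  0.0985] [ 7.3117 -4.8141 -5.5104] [-0.7164 -1.2164  0.0243] 0.008693659401191042
dist -0.004547663381819809 -7.555336890919395 yawy -139.1209436116737 y_f in tool [-0.9678 -0.2517 -0.0019]
```

View pics/side4.png

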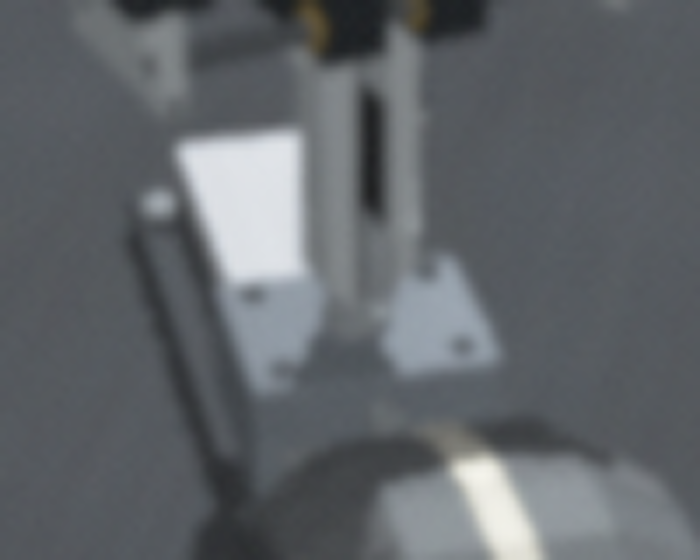

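play_rows([
  [0.3,0,0,0,0,0,0],
  [0.3,0,0,0,0,0,0],
  [0.3,0.001,0.0002,0,0,0,0],
  [0.3,0.002,0.0005,0,0,0,0],
  [0.3,0.003,0.0008,0,0,0,0],
  [0.3,0.003,0.0008,0,0,0,0],
  [0.3,0.003,0.0008,0,0,0,0],
  [0.3,0.003,0.0008,0,0,0,0],
  [0.3,0.003,0.0008,0,0,0,0],
])

```text
time_s: 10.0
tcp_pos: [0.6164, -0.0937, 0.0984]
tool_rot: [[0.658, -0.753, 0.0], [-0.753, -0.658, 0.0], [0.0, -0.0, -1.0]]
wrist_force: [-0.3, -1.7, 0.4]
gripper_width: 0.0659
```

```bash
python3 st.py;  python3 - <<'E'
from h import *
s=r.read_state()
for n in("top","side"):
    u,v=proj(n,s["tcp_pos"]).astype(int);a=r.read_camera(n)[v-35:v+45,u-50:u+50,::-1];cv2.imwrite(f"pics/{n}5.png",cv2.resize(a,None,fx=7,fy=7,interpolation=cv2.INTER_CUBIC))
E
```

```text
[-0.2097  0.5772  1.4182  0.      1.1462  2.2144] [ 0.6164 -0.0937  0.0984] [-0.3293 -1.6682  0.4096] [-0.0086  0.0789  0.0226] 0.06588970692556438
dist -0.0019253362112764752 -1.3495903484013616 yawy -138.88784803406094 y_f in tool [-0.9668 -0.2557 -0.    ]
```

View pics/side5.png

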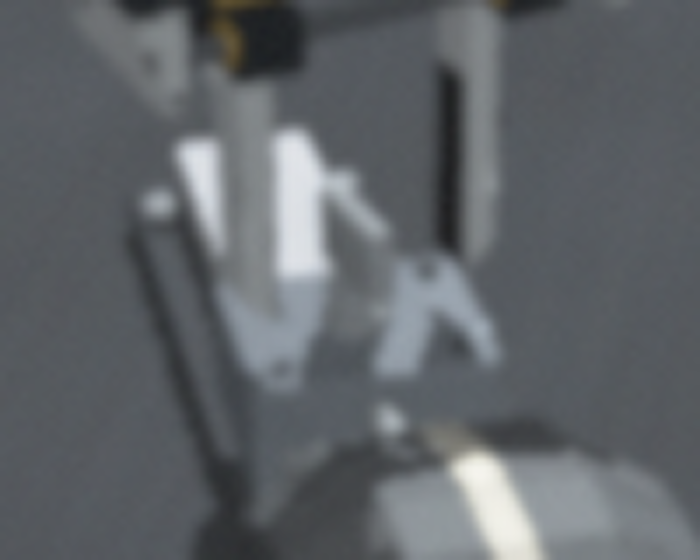

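The fingers are clear of the head on both sides, and the carriage has not moved. I'll wind the wrist back half a turn.

play_rows([
  [0.3,0,0,0,0,0,-0.1],
  [0.3,0,0,0,0,0,-0.24],
  [0.3,0,0,0,0,0,-0.38],
  [0.3,0,0,0,0,0,-0.52],
  [0.3,0,0,0,0,0,-0.66],
  [0.3,0,0,0,0,0,-0.8],
  [0.3,0,0,0,0,0,-0.94],
  [0.3,0,0,0,0,0,-1.08],
  [0.3,0,0,0,0,0,-1.22],
  [0.3,0,0,0,0,0,-1.36],
])

```text
time_s: 11.1
tcp_pos: [0.6164, -0.0937, 0.0985]
tool_rot: [[0.871, 0.49, 0.0], [0.49, -0.871, -0.0], [0.0, 0.0, -1.0]]
wrist_force: [-0.0, -0.1, -0.1]
gripper_width: 0.0657
```

play_rows([
  [0.3,0,0,0,0,0,-0.14],
  [0.3,0,0,0,0,0,-0.28],
  [0.3,0,0,0,0,0,-0.42],
  [0.3,0,0,0,0,0,-0.56],
  [0.3,0,0,0,0,0,-0.7],
  [0.3,0,0,0,0,0,-0.84],
  [0.3,0,0,0,0,0,-0.98],
  [0.3,0,0,0,0,0,-1.12],
  [0.3,0,0,0,0,0,-1.26],
  [0.3,0,0,0,0,0,-1.4],
])

```text
time_s: 12.1
tcp_pos: [0.6164, -0.0937, 0.0984]
tool_rot: [[-0.335, 0.942, 0.0], [0.942, 0.335, 0.0], [0.0, 0.0, -1.0]]
wrist_force: [-0.4, 0.2, -0.2]
gripper_width: 0.0658
```

play_rows([
  [0.3,0,0,0,0,0,-0.14],
  [0.3,0,0,0,0,0,-0.28],
  [0.3,0,0,0,0,0,-0.38],
  [0.3,0,0,0,0,0,-0.38],
  [0.3,0,0,0,0,0,-0.38],
])

```text
time_s: 12.6
tcp_pos: [0.6164, -0.0937, 0.0985]
tool_rot: [[-0.654, 0.756, 0.0], [0.756, 0.654, 0.0], [-0.0, 0.0, -1.0]]
wrist_force: [-0.1, 0.7, -0.8]
gripper_width: 0.0664
```

```bash
python3 st.py;  python3 - <<'E'
from h import *
s=r.read_state()
for n in("top","side"):
    u,v=proj(n,s["tcp_pos"]).astype(int);a=r.read_camera(n)[v-35:v+45,u-50:u+50,::-1];cv2.imwrite(f"pics/{n}6.png",cv2.resize(a,None,fx=7,fy=7,interpolation=cv2.INTER_CUBIC))
E
```

```text
[-0.2096  0.5772  1.4182  0.      1.1462 -0.9225] [ 0.6164 -0.0937  0.0985] [-0.1117  0.6628 -0.7879] [-0.019   0.0519  0.0122] 0.06641960841482576
dist -0.001933920357688454 0.6437143137511805 yawy 40.84429629815082 y_f in tool [ 0.968   0.2511 -0.    ]
```

View pics/side6.png

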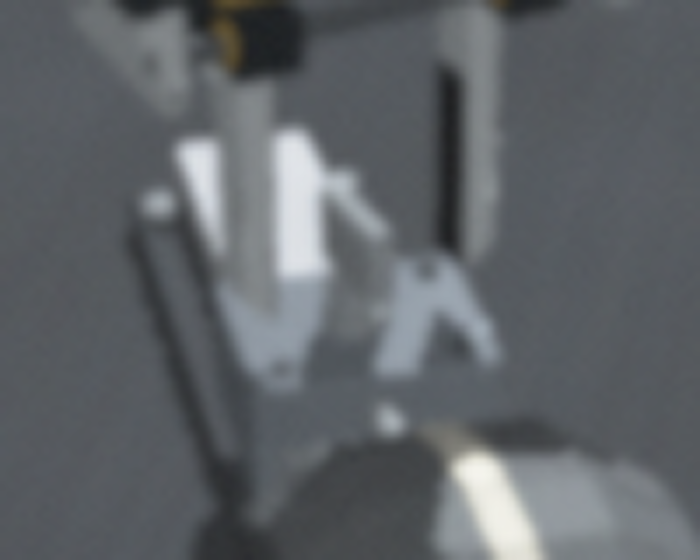

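Same head and carriage pose, with the fingers turned 180° around it. I'll grip again.

play_rows([
  [1,0,0,0,0,0,0],
  [1,0,0,0,0,0,0],
  [1,0,0,0,0,0,0],
  [1,0,0,0,0,0,0],
  [1,0,0,0,0,0,0],
  [1,0,0,0,0,0,0],
  [1,0,0,0,0,0,0],
  [1,0,0,0,0,0,0],
  [1,0,0,0,0,0,0],
  [1,0,0,0,0,0,0],
], newtons=45)

```text
time_s: 13.7
tcp_pos: [0.6172, -0.0932, 0.0985]
tool_rot: [[-0.657, 0.754, 0.002], [0.754, 0.657, 0.001], [-0.001, 0.002, -1.0]]
wrist_force: [7.5, 3.4, -3.0]
gripper_width: 0.009
```

```bash
python3 st.py
```

```text
[-0.2089  0.5775  1.4175  0.0011  1.1447 -0.9256] [ 0.6172 -0.0932  0.0985] [ 7.4642  3.4161 -2.9719] [ 0.6548 -1.1777 -0.0092] 0.008993106151877024
dist -0.002109152373255388 -0.2446810753642431 yawy 41.038034471037804 y_f in tool [ 0.9671  0.2544 -0.0003]
```

play_rows([
  [1,0.0004,0.001,0,0,0,0.05],
  [1,0.0004,0.001,0,0,0,0.15],
  [1,0.0004,0.001,0,0,0,0.25],
  [1,0.0004,0.001,0,0,0,0.35],
  [1,0.0004,0.001,0,0,0,0.45],
  [1,0.0004,0.001,0,0,0,0.55],
  [1,0.0004,0.001,0,0,0,0.65],
  [1,0.0004,0.001,0,0,0,0.75],
  [1,0.0004,0.001,0,0,0,0.85],
  [1,0.0004,0.001,0,0,0,0.95],
])

```text
time_s: 14.7
tcp_pos: [0.6171, -0.093, 0.0985]
tool_rot: [[0.236, 0.972, 0.001], [0.972, -0.236, -0.0], [-0.0, 0.001, -1.0]]
wrist_force: [2.1, -1.4, -0.4]
gripper_width: 0.0088
```

```bash
python3 st.py
```

```text
[-0.2081  0.578   1.4167 -0.0002  1.1461  0.0301] [ 0.6171 -0.093   0.0985] [ 2.0903 -1.4188 -0.431 ] [-0.2669 -0.3543  0.0436] 0.008813378615291726
dist -0.002269478923732096 -2.198047907847653 yawy -13.643751340979918 y_f in tool [ 0.7667 -0.642  -0.0007]
```

play_rows([
  [1,0,0,0,0,0,0.1],
  [1,0,0,0,0,0,0.2],
  [1,0,0,0,0,0,0.3],
  [1,0,0,0,0,0,0.4],
  [1,0,0,0,0,0,0.5],
  [1,0,0,0,0,0,0.6],
  [1,0,0,0,0,0,0.68],
  [1,0,0,0,0,0,0.75],
  [1,0,0,0,0,0,0.8],
  [1,0,0,0,0,0,0.8],
])

```text
time_s: 15.7
tcp_pos: [0.6171, -0.0929, 0.0985]
tool_rot: [[0.86, 0.511, 0.001], [0.511, -0.86, -0.0], [0.0, 0.001, -1.0]]
wrist_force: [3.1, -2.5, -1.2]
gripper_width: 0.0087
```

```bash
python3 st.py
```

```text
[-0.2081  0.578   1.4167 -0.0001  1.1461  0.8269] [ 0.6171 -0.0929  0.0985] [ 3.0781 -2.4511 -1.1574] [-0.2881 -0.307  -0.0721] 0.008712983835207421
dist -0.002317387663504311 -3.561162591823057 yawy -59.297186331112556 y_f in tool [ 0.0768 -0.997  -0.0005]
```

play_rows([
  [1,0,-0.0005,0,0,0,0.02],
  [1,0,-0.001,0,0,0,0.04],
  [1,0,-0.001,0,0,0,0.06],
  [1,0,-0.001,0,0,0,0.08],
  [1,0,-0.001,0,0,0,0.1],
  [1,0,-0.001,0,0,0,0.1],
])

```text
time_s: 16.3
tcp_pos: [0.617, -0.0928, 0.0985]
tool_rot: [[0.906, 0.424, 0.002], [0.424, -0.906, -0.002], [0.001, 0.002, -1.0]]
wrist_force: [6.9, -6.7, -4.3]
gripper_width: 0.009
```

```bash
python3 st.py
```

```text
[-0.2075  0.5769  1.4183 -0.0014  1.1441  0.9264] [ 0.617  -0.0928  0.0985] [ 6.874  -6.7315 -4.3088] [-1.3016 -1.2295  0.5002] 0.009017408096726144
dist -0.0024581815026375325 -9.080327002268856 yawy -64.93748150897157 y_f in tool [-0.0216 -0.9998 -0.0024]
```

play_rows([
  [1,0,0,0,0,0,0.03],
  [1,0,0,0,0,0,0.05],
  [1,0,0,0,0,0,0.05],
])

```text
time_s: 16.6
tcp_pos: [0.617, -0.0928, 0.0985]
tool_rot: [[0.926, 0.378, 0.002], [0.378, -0.926, -0.002], [0.001, 0.002, -1.0]]
wrist_force: [6.7, -6.4, -3.2]
gripper_width: 0.0091
```

```bash
python3 st.py;  python3 - <<'E'
from h import *
s=r.read_state()
for n in("top","side"):
    u,v=proj(n,s["tcp_pos"]).astype(int);a=r.read_camera(n)[v-35:v+45,u-50:u+50,::-1];cv2.imwrite(f"pics/{n}7.png",cv2.resize(a,None,fx=7,fy=7,interpolation=cv2.INTER_CUBIC))
E
```

```text
[-0.2074  0.5769  1.4184 -0.0015  1.144   0.9762] [ 0.617  -0.0928  0.0985] [ 6.7364 -6.4214 -3.1894] [-1.2463 -1.1761  0.6977] 0.009145466858248697
dist -0.0025045898293471133 -8.741393531023302 yawy -67.78140702462849 y_f in tool [-0.0712 -0.9975 -0.0024]
```

View pics/side7.png

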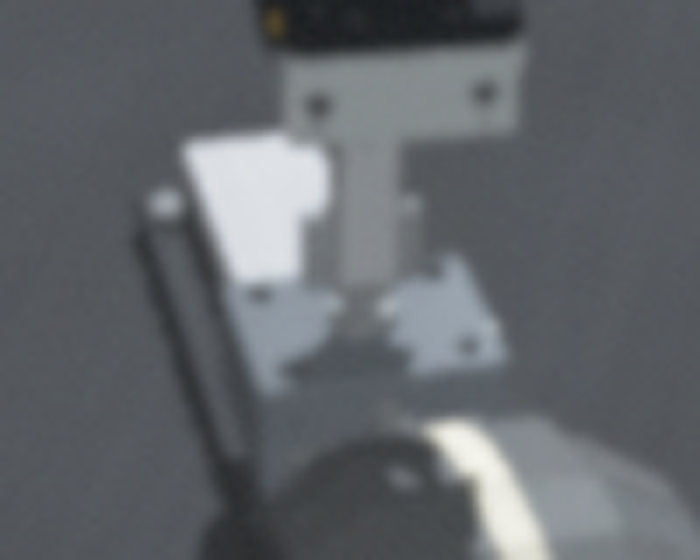

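Seated: the torque climbed to 0.7 N m at the expected angle, with the head across the rail. Now I'll back it off a quarter turn.

play_rows([
  [1,0,0,0,0,0,-0.05],
  [1,0,0,0,0,0,-0.15],
  [1,0,0,0,0,0,-0.25],
  [1,0,0,0,0,0,-0.35],
  [1,0,0,0,0,0,-0.45],
  [1,0,0,0,0,0,-0.55],
  [1,0,0,0,0,0,-0.65],
  [1,0,0,0,0,0,-0.75],
  [1,0,0,0,0,0,-0.85],
  [1,0,0,0,0,0,-0.95],
])

```text
time_s: 17.7
tcp_pos: [0.6171, -0.0928, 0.0985]
tool_rot: [[0.227, 0.974, 0.002], [0.974, -0.227, -0.001], [-0.001, 0.002, -1.0]]
wrist_force: [7.6, -6.8, -5.3]
gripper_width: 0.0088
```

play_rows([
  [1,0,0,0,0,0,-0.1],
  [1,0,0,0,0,0,-0.2],
  [1,0,0,0,0,0,-0.3],
  [1,0,0,0,0,0,-0.4],
  [1,0,0,0,0,0,-0.5],
  [1,0,0,0,0,0,-0.58],
  [1,0,0,0,0,0,-0.65],
  [1,0,0,0,0,0,-0.69],
  [1,0,0,0,0,0,-0.69],
  [1,0,0,0,0,0,-0.69],
])

```text
time_s: 18.7
tcp_pos: [0.6171, -0.0928, 0.0985]
tool_rot: [[-0.441, 0.897, 0.002], [0.897, 0.441, -0.002], [-0.002, 0.001, -1.0]]
wrist_force: [8.0, -6.6, -4.4]
gripper_width: 0.0084
```

```bash
python3 st.py;  python3 - <<'E'
from h import *
s=r.read_state()
for n in("top","side"):
    im=r.read_camera(n);cv2.imwrite(f"pics/{n}8full.png",im[:,:,::-1])
    u,v=proj(n,s["tcp_pos"]).astype(int);a=im[v-35:v+45,u-50:u+50,::-1];cv2.imwrite(f"pics/{n}8.png",cv2.resize(a,None,fx=7,fy=7,interpolation=cv2.INTER_CUBIC))
E
```

```text
[-0.2076  0.577   1.4183 -0.0012  1.1439 -0.6639] [ 0.6171 -0.0928  0.0985] [ 8.     -6.5659 -4.4394] [-1.3286 -1.3125  0.0362] 0.008374842630459532
dist -0.002428003432595985 -9.43076555757723 yawy 26.17504427839125 y_f in tool [ 1.     -0.0022 -0.0023]
```

View pics/side8.png

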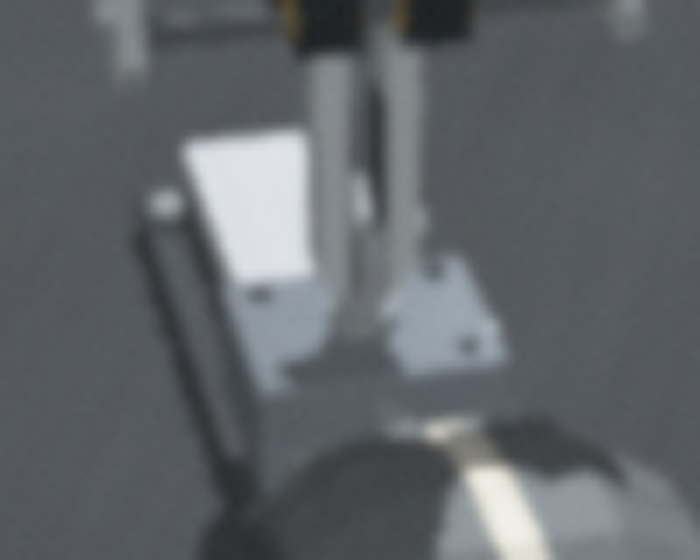

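View pics/side8full.png

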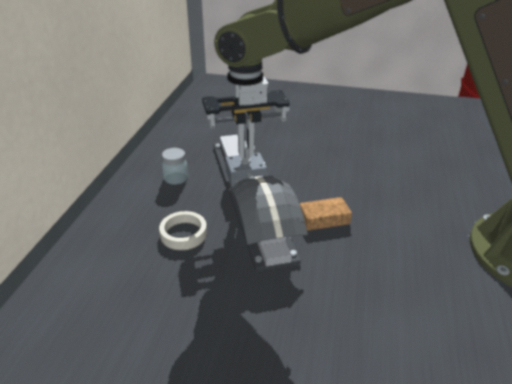

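The head lies along the rail and is gripped. The carriage is pressed to the stop with about 9 N, and the bystanders are where they were. I'll hand in.

```bash
python3 -c "
from station import r
print(r.hand_in())"
```

```text
the job is handed in; nothing more can be done
None
```

I slid the carriage to the stop by its thumbscrew and turned the screw clockwise about 3.7 rad until it seated, regripping once on the way. I then backed it off a quarter turn and handed in at about 19 s, still gripping it. The hand-in gave no verdict.

**Last checks**
- **Seating:** the torque rose to 0.7 N m at the expected angle, with the head across the rail.
- **Quarter turn:** the jaws are aligned with the rail to within about 0.2°. The grip is closed on the head at an 8.4 mm opening, set to 45 N.
- **Carriage:** it is pressed toward the stop with about 9 N. A push test during the turning gave 23 N for only 0.4 mm of movement, and later pictures show no carriage movement.
- **Bystanders:** the tape roll, paint jar and sanding block look unmoved in the side view.

**What disagreed**
- **Stop position:** the arm ended about 2.4 mm further along the rail than my first camera estimate of the stop. I put this down to calibration error and a small offset in the grip.
- **First contact:** the first sign of reaching the stop (15 N) was not conclusive. The arm crept about 1.5 mm further while turning, so I repeated the push test before finishing the tightening.

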